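# Step the card trays into an offset stack

## Task

Build up the stepped stack on the plywood carrying board: take the open card tray off the sloping rest and set it level on the tray that is fastened to the board, turned so that its raised head sits at the opposite end and overhangs, with its plain end snug against the raised head below; then set the small lidded carton on top of it in the same way, snug against the second tray's raised head, so that the stack steps one way and back again. Keep the long sides in line, lower each piece gently instead of dropping it, and leave the other things on the table where they stand.

Things in the scene. Friction and masses are not known exactly. Their poses are not given: they have to be found in the camera images.
- base_center (a point): Centre, half-way up, of the kraft card tray fixed to a fixed plywood board (84 x 194, 12 thick, on the table); z up, this point 37 above the table. Tray 60 wide (x), 170 long (y), open top, rims 25 above this point; at +y a closed raised head, full width, y = +55 to +85, 12 above the rims. Next tray: centre 30 towards -y of here and 50 higher, its own head at the -y end, plain end against y = +55.
- base_head (a point): Middle of the top of that tray's raised head: 70 towards +y and 37 above base_center.
- mid_center (a point): Centre, half-way up, of the loose open card tray (0.2 to 0.4 kg) that starts on the sloping rest: same shape and size as the one on the board, 60 wide (x), 170 long (y), 50 high to the rims (z, out of its open top), raised head at its +y end. Starts with its long side level, tilted 30 degrees about it. Grip it across x at mid-length. Carton's final centre: 30 towards -y of here and 50 higher.
- mid_head (a point): Middle of the top of the loose tray's raised head: 70 towards +y and 37 along z from mid_center.
- rest: Fixed plywood sloping rest, origin under its middle on the table. Its board is 200 along y, 110 up the slope, rising at 30 degrees towards its +x (away from the robot), top middle 64 above the table. Two stop tabs, 20 high, 30 wide, centred 66 either side of the middle, hold the tray's lower long side; between them there is room for a finger.
- carton_center (a point): Centre of the small lidded kraft carton (0.2 to 0.45 kg) lying flat on the table: 60 wide (x), 170 long (y), 50 high (z up), closed flat top with a darker lid band, alike at both ends (either way round will do).
- mug: Bystander, leave it alone: white mug, 92 high, 80 across, handle to one side; origin at the centre of its underside (sizes in mm).
- stamp: Bystander, leave it alone: dark wooden hand stamp standing upright, 88 high, 44 across; origin at the centre of its underside (sizes in mm).
- stapler: Bystander, leave it alone: steel desk stapler lying flat, 150 long, 50 wide, 44 high; origin at the centre of its underside (sizes in mm).
- dispenser: Bystander, leave it alone: grey desk tape dispenser, 150 long, 70 wide, 86 high; origin at the centre of its underside (sizes in mm).
- paste: Bystander, leave it alone: low paste jar, 55 high, 60 across; origin at the centre of its underside (sizes in mm).
Mind the look-alikes: they are no part of the job. What is shaped like the part that bears mid_center but green or pink is not meant.

How it is judged:
By the outcome, as a careful person would: the job done as asked, in the order asked, and still so for the second after the job is handed in, with the robot touching nothing.
It also fails if it takes over 66 s, if anything falls off the work surface, if the arm or the gripper's body presses on something with over 40 N, if the wrist force passes 120 N, or if a joint passes its speed limit or range.

## Robot

A 7-joint arm with a two-finger parallel gripper is mounted at the origin on the work surface. World frame = base frame: x ahead of the robot, y to its left, z up, the work surface at z = 0. Lengths are in m, angles in degrees, forces in N, time in s.
With the tool pointing down it reaches from about 0.425 to 0.875 m from the base axis. Payload 4.7 kg.
Tool frame: the origin (TCP) lies at the very end of the fingers, on their centre line; the grasp point (between the pads) lies 19 mm behind it; z points along the fingers, y is the line along which they close (so a half turn about z gives the same grasp; the last joint's range is limited). The gripper opens to 87 mm and grips with 3 to 60 N. Pads are 19 mm wide; open, the fingers measure 117 mm over their backs; the gripper's body (75 mm by 190 mm) begins 51 mm behind the grasp point.
Start: joints at [73.459, 18.392, -4.016, 83.108, 1.295, 78.541, -3.26], TCP at [0.194, -0.62, 0.223] pointing down, gripper open.
Joint ranges: [-163.93, 163.93], [-17.29, 119.83], [-79.2, 71.16], [3.27, 140.29], [-89.18, 269.18], [5.43, 117.66], [-154.24, 154.24]. Speed limits (degrees/s): [147.25, 147.25, 180, 180, 180, 180, 180].

## Interface

Orientations are given as [roll, pitch, yaw] about the fixed x, y, z axes, in that order (R = Rz(yaw) Ry(pitch) Rx(roll)).
In Python, from rig import ctrl, camera, camera_params gives the robot as it stands.
- The arm moves only by the tool drive_tool, never from a script. Its arguments are lists of equal length, an entry for each row: "offset": the shift along the tool's x, y, z in mm, a list of three; "dr": the turn, a rotation vector about the tool's x, y, z in degrees, a list of three. In form: {"offset": [[tx, ty, tz], ...], "dr": [[wx, wy, wz], ...]}. A call has exactly 10 rows; each row is the pose to reach, as a shift and turn from the pose commanded when the call began, along the tool's axes at that moment; what a row does not reach only later rows make up. A row lasts 1/10 s, in which the tool goes at most 50 mm and 8.59 degrees, less where a joint would pass 70% of its speed; a pose out of reach is approached as far as the arm can. A call with a gripper value outside its range is refused whole. "jaw" is the opening, from 0 (shut) to 1 (fully open), set as the call begins (left out, the last holds). The fingers move at their own pace and stop on an object; "newtons" is the grip in N (left out, the last holds). Time passes only in rows, so rows that repeat a pose let the fingers close, or fill a call up. It gives the time, the measured TCP pose, the force, the opening and the grip force at its end, in the units of the state.
- ctrl.state(): the state, without advancing time (a new reading comes with each control period).
- camera(name): name is "scene" or "side" or "wrist"; returns the picture (384x512x3 uint8, blue, green, red); there is no depth.
- camera_params(name): a dict with "K" (3x3 intrinsics, pixels), "xyz" and "attitude" of the camera in the world. Camera axes: x right, y down, z forward; pixel columns grow to the right and rows downward; lengths in m; the calibration is good to about 2 mm. A picture is of the moment at which its call begins: read the wrist's pose just before it. camera_params takes no time and is no camera call; for the wrist camera it gives the pose at the moment of the call.
- ctrl.finish_job(): hands the job in; it is judged then, once.
The state is a dict: "t": time; "joints": joint angles; "joint_vel": joint speeds; "effort": joint torques, N m; "tcp_pos": TCP position; "orientation": TCP orientation; "ft_force": force on the tool from outside, world axes, zero at the start; "moment": the same for the moment, N m; "opening": finger opening in m; "grip_force": force on a finger pad.
Only numpy, scipy, OpenCV 4.12 (cv2) and the standard library are available. Lean on these libraries where they do the work, as an engineer would, in place of code of your own. Each camera call takes 0.05 s, during which the arm holds its last target. There are 200 camera calls.

## Working session

There is one attempt and no reset: what is moved stays moved. The work goes in short steps, Python scripts to look and compute and a tool call to move; the robot and the scene stay as the last step left them, time stands still between calls to the robot, and variables do not carry over. Pictures are saved under pics/ and viewed, at most 10 in all, crops included, and the job is handed in when it is done.

Besides the shell and the picture viewer there is one more tool, called after "Request:" as name(argument=value, ...), one argument or row to a line, values as JSON. drive_tool: Moves the arm, as the interface text tells. Its arguments: {"type":"object","properties":{"offset":{"type":"array"},"dr":{"type":"array"},"jaw":{"type":"number"},"newtons":{"type":"number"}},"required":["offset","dr"]}

```bash
ls; mkdir -p pics
python3 - <<'E'
from rig import ctrl,camera,camera_params
import cv2,numpy as np
for n in("scene","side"):
    im=camera(n); cv2.imwrite(f"pics/{n}0.png",im); p=camera_params(n); print(n,p)
    cv2.imwrite(f"pics/{n}0b.png",cv2.resize(im,(800,600),interpolation=cv2.INTER_CUBIC))
s=ctrl.state();print(s)
E
```

```text
pics
scene {'K': array([[393.80258207,   0.        , 255.25731616],
       [  0.        , 393.80258207, 195.14321124],
       [  0.        ,   0.        ,   1.        ]]), 'xyz': array([ 1.14955241, -0.49375694,  0.83066121]), 'attitude': array([-133.26647868,   -1.01832834,   52.95409565])}
side {'K': array([[454.48361632,   0.        , 252.3205626 ],
       [  0.        , 454.48361632, 194.69023853],
       [  0.        ,   0.        ,   1.        ]]), 'xyz': array([ 0.28658259, -0.71500965,  0.94148836]), 'attitude': array([-138.61615531,   -0.41334738,  -18.35883931])}
{'t': 0.1, 'joints': array([73.45855885, 18.43263712, -4.01558782, 83.16619024,  1.29494953,
       78.54159199, -3.26019458]), 'joint_vel': array([ 0.02641377, -0.12118738,  0.0111845 , -0.11636374, -0.04109124,
       -0.07364253, -0.02758803]), 'effort': array([-1.32502337e-04, -4.92569089e+01, -4.05560900e-01, -3.13397062e+01,
       -6.40646322e-02,  3.95045348e-02,  5.12594272e-05]), 'tcp_pos': array([ 0.19363679, -0.61997946,  0.22161064]), 'orientation': array([-1.79904808e+02,  5.37707200e-03,  1.73508507e+01]), 'ft_force': array([-0.50252734, -0.35840093, -0.61272021]), 'moment': array([ 0.00093485, -0.02608843,  0.01852828]), 'grip_force': 0.0, 'opening': 0.08773587657798752}
```

View pics/scene0b.png

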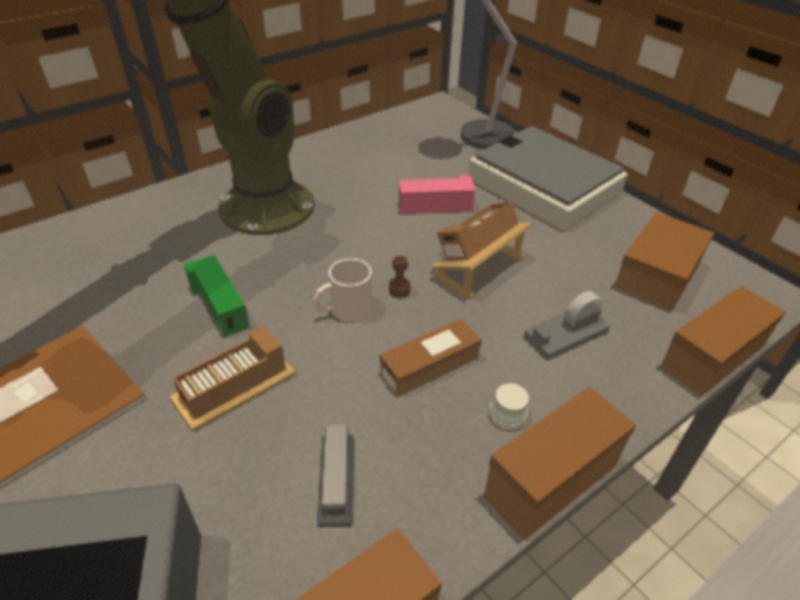

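View pics/side0b.png

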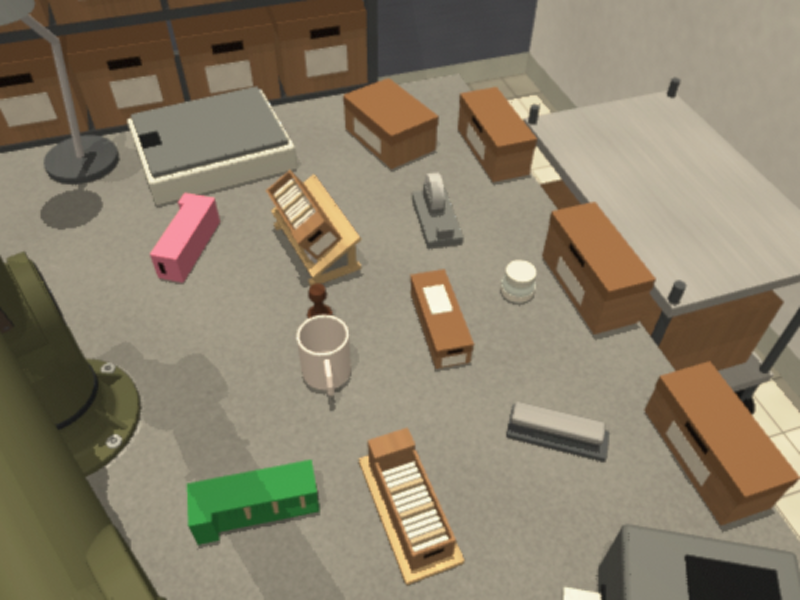

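```bash
cat > h.py <<'E'
import cv2,numpy as np
from scipy.spatial.transform import Rotation as R
from rig import ctrl,camera,camera_params
def rot(a): return R.from_euler('xyz',a,degrees=True).as_matrix()
def proj(p,X):
    c=(np.asarray(X,float)-p['xyz'])@rot(p['attitude']); uv=c@p['K'].T
    return uv[:,:2]/uv[:,2:]
def panel(im,x,y,w,h,s):
    o=cv2.resize(im[y:y+h,x:x+w],None,fx=s,fy=s,interpolation=cv2.INTER_CUBIC)
    for i in range(-x%10,w,10):
        cv2.line(o,(int((i+.5)*s),0),(int((i+.5)*s),6),(0,255,255),1)
        cv2.putText(o,str(x+i),(int(i*s)-8,18),0,.35,(0,255,255),1)
    for i in range(-y%10,h,10):
        cv2.line(o,(0,int((i+.5)*s)),(6,int((i+.5)*s)),(0,255,255),1)
        cv2.putText(o,str(y+i),(8,int((i+.5)*s)+4),0,.35,(0,255,255),1)
    return o
E
python3 - <<'E'
from h import *
a=cv2.imread("pics/scene0.png");b=cv2.imread("pics/side0.png")
cv2.imwrite("pics/rest.png",np.hstack([panel(a,268,110,80,96,5),panel(b,160,100,80,96,5)]))
cv2.imwrite("pics/base.png",np.hstack([panel(a,105,190,90,110,4.4),panel(b,222,265,90,110,4.4)]))
cv2.imwrite("pics/cart.png",np.hstack([panel(a,235,190,80,80,5),panel(b,245,165,80,80,5)]))
E
```

```text
(no output)
```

View pics/rest.png

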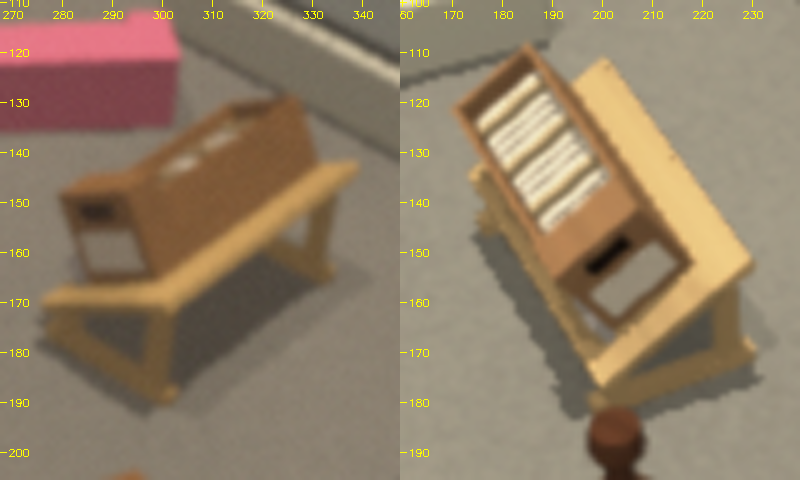

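View pics/base.png

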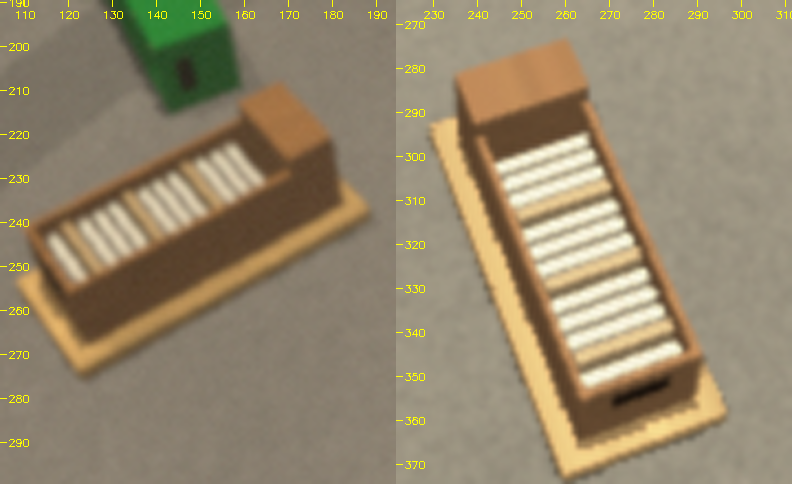

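View pics/cart.png

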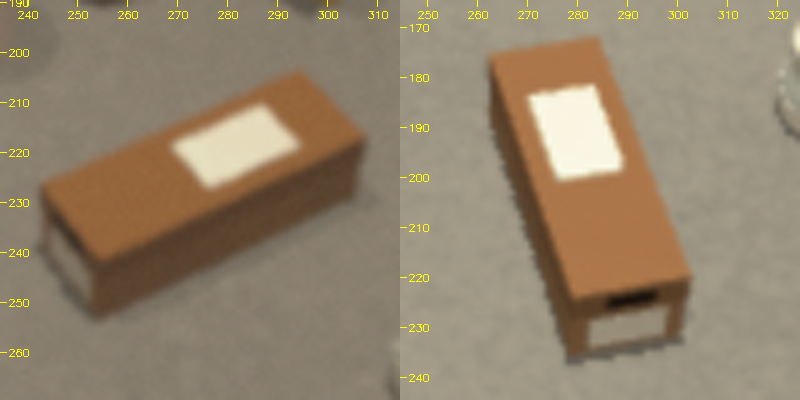

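```bash
cat > fit.py <<'E'
from h import *
from scipy.optimize import least_squares
P={n:camera_params(n) for n in("scene","side")}
def fit(name,obs,tilt=0,flip=0,z=None,x0=(.5,0)):
    def T(q):
        Rm=rot([0,0,q[3]])@rot([0,tilt,0])@rot([0,0,flip]); return Rm,np.array(q[:3])
    def res(q):
        Rm,t=T(q); r=[]
        for n in obs:
            o=np.array(obs[n],float); r.append(proj(P[n],o[:,2:]/1000@Rm.T+t)-o[:,:2])
        return np.vstack(r)
    if z is None: f=least_squares(lambda q:res(q).ravel(),[*x0,.1,0],loss='soft_l1')
    else:
        f=least_squares(lambda q:res([q[0],q[1],z,q[2]]).ravel(),[*x0,0],loss='soft_l1')
    q=f.x if z is None else [f.x[0],f.x[1],z,f.x[2]]
    print(name,np.round(q,4),'rms',np.sqrt((res(q)**2).sum(1).mean()).round(2)); print(np.round(res(q),1).tolist()); return q
base=dict(side=[(235.1,282.7,-30,85,37),(260.1,273.6,30,85,37),(265.1,285,30,55,37),(238.3,292.7,-30,55,37),(262.9,354.7,-30,-85,25),(290.6,343.6,30,-85,25),(229.2,293.4,-42,97,-25),(296.7,357.2,42,-97,-25),(260.1,370.9,-42,-97,-25)],
scene=[(159,212.9,-30,55,37),(168.6,208.6,-30,85,37),(180.2,220.4,30,85,37),(170,225.9,30,55,37),(110.6,241.8,-30,-85,25),(120.4,255.4,30,-85,25),(108.6,253.1,-42,-97,-25),(123.6,273.6,42,-97,-25),(188.6,236.5,42,97,-25)])
cart=dict(scene=[(242.9,226.9,-30,-85,25),(254.5,241.9,30,-85,25),(294.5,203.5,-30,85,25),(307.7,216.9,30,85,25),(253.5,253.5,30,-85,-25)],
side=[(262.1,176.1,-30,85,25),(284.1,171.9,30,85,25),(302.5,219.5,30,-85,25),(279.1,224.5,-30,-85,25),(278.5,236.9,-30,-85,-25),(300.9,232.9,30,-85,-25)])
mid=dict(side=[(190.1,156.1,30,85,37),(207.5,140.1,-30,85,37),(217.9,151.9,-30,85,-25),(202.9,165.5,30,85,-25),(170.1,121.1,30,-85,25),(184.9,108.5,-30,-85,25),(200.5,133.9,-30,55,37)],
scene=[(279.5,148.1,30,85,37),(293.5,147.1,-30,85,37),(298.9,165.1,-30,85,-25),(283.9,164.5,30,85,-25),(296.9,143.9,-30,55,37),(326.9,128.9,-30,-85,25),(331.1,142.5,-30,-85,-25)])
if __name__=="__main__":
    for z in(.037,None): fit('base',base,z=z,x0=(.45,-.4))
    for z in(.025,None): fit('cart',cart,z=z,x0=(.6,0))
    fit('mid',mid,tilt=-30,flip=180,x0=(.55,.2))
E
python3 fit.py
```

```text
base [ 0.4514 -0.3012  0.037   2.7248] rms 0.95
[[-0.6, -1.6], [-0.0, -0.9], [0.1, -1.2], [0.9, -0.1], [0.7, 0.3], [0.8, 0.9], [-0.8, -0.9], [0.7, 0.5], [-0.4, 1.4], [-0.4, -0.3], [-0.1, -1.0], [0.2, -0.2], [0.4, -0.3], [-0.6, -0.9], [0.4, 0.3], [-0.4, -0.3], [-0.8, 0.1], [0.5, -0.2]]
base [ 0.451  -0.3006  0.035   2.7481] rms 0.87
[[-0.8, -1.3], [-0.3, -0.6], [-0.2, -0.9], [0.7, 0.2], [0.5, 0.5], [0.5, 1.1], [-1.0, -0.6], [0.4, 0.7], [-0.6, 1.6], [-0.2, 0.0], [0.1, -0.7], [0.3, 0.2], [0.6, 0.0], [-0.2, -0.5], [0.7, 0.6], [-0.1, 0.0], [-0.4, 0.3], [0.6, 0.1]]
cart [ 6.1080e-01 -2.5000e-03  2.5000e-02 -5.1695e+00] rms 0.62
[[-0.5, -0.3], [-0.3, -0.4], [-0.4, 0.2], [-0.8, -0.1], [0.4, 0.2], [0.6, -0.4], [-0.1, 0.3], [0.1, 0.4], [0.3, -0.4], [-0.1, -0.8], [-0.0, -1.0]]
cart [ 6.1080e-01 -1.8000e-03  2.3700e-02 -5.1394e+00] rms 0.57
[[-0.3, -0.1], [-0.1, -0.2], [-0.3, 0.4], [-0.6, 0.1], [0.6, 0.3], [0.5, -0.2], [-0.2, 0.5], [-0.1, 0.5], [0.2, -0.2], [-0.2, -0.7], [-0.2, -0.9]]
mid [0.4411 0.2611 0.0845 9.6049] rms 1.13
[[-0.2, -0.9], [-0.5, 0.6], [0.7, -0.1], [-0.8, 0.2], [-0.7, 0.1], [0.0, -0.8], [1.9, 0.2], [-1.0, -0.0], [-1.3, 0.2], [-0.2, 0.8], [1.0, 1.5], [1.6, -0.8], [0.0, -0.6], [0.2, 0.0]]
```

```bash
cat >> h.py <<'E'
def go(pos,Rm,s=None):
    "offset mm / rotvec deg from measured pose to target TCP pose"
    s=s or ctrl.state(); R0=rot(s['orientation'])
    d=R0.T@(np.asarray(pos)-s['tcp_pos'])*1000
    print('t',round(s['t'],2),'off',d.round(1).tolist(),'dr',R.from_matrix(R0.T@Rm).as_rotvec(degrees=True).round(2).tolist(),'f',s['ft_force'].round(1),'open',round(s['opening']*1000,1))
E
python3 - <<'E'
from h import *
s=ctrl.state();p=camera_params("wrist");R0=rot(s['orientation'])
print(p['K'][0,0],R0.T@(p['xyz']-s['tcp_pos']),R0.T@rot(p['attitude']))
go([.45,-.27,.34],rot([180,0,92.7]))
E
```

```text
329.52379081333737 [ 0.07629754 -0.00047819 -0.1618441 ] [[-7.62591817e-04 -9.62113081e-01 -2.72649660e-01]
 [ 9.99999606e-01 -6.09535815e-04 -6.46064018e-04]
 [ 4.55396910e-04 -2.72650045e-01  9.62113167e-01]]
t 0.1 off [349.1, -257.8, -118.0] dr [-0.08, -0.06, -75.35] f [-0.5 -0.4 -0.6] open 87.7
```

Request:
drive_tool(
  offset=[
    [35, -26, -20],
    [70, -52, -40],
    [105, -78, -58],
    [140, -104, -58],
    [175, -130, -58],
    [210, -155, -58],
    [245, -181, -58],
    [285, -210, -58],
    [320, -236, -58],
    [349, -258, -58],
  ],
  dr=[
    [0, 0, -7.5],
    [0, 0, -15],
    [0, 0, -22.5],
    [0, 0, -30],
    [0, 0, -37.5],
    [0, 0, -45],
    [0, 0, -52.5],
    [0, 0, -60],
    [0, 0, -67.5],
    [0, 0, -75.3],
  ],
)

```text
t: 1.1
tcp_pos: [0.4512, -0.2673, 0.2804]
orientation: [-180.0, -0.0, 93.1]
ft_force: [1.0, -0.5, -0.2]
opening: 0.0875
grip_force: 0.0
```

Run:
```python
from h import *
import pickle
s=ctrl.state();p=camera_params("wrist");im=camera("wrist")
print(s['t'],s['tcp_pos'],s['orientation'],s['joints'].round(1))
cv2.imwrite("pics/w_base.png",im);pickle.dump(p,open("w_base.pkl","wb"))
cv2.imwrite("pics/w_base_v.png",cv2.resize(im,(800,600),interpolation=cv2.INTER_CUBIC))
go([.36,.24,.27],rot([180,0,99.6]))
```

```text
1.1 [ 0.45118929 -0.26729742  0.2803554 ] [-1.79998148e+02 -2.05011297e-02  9.30877070e+01] [ 53.7   3.  -26.8  94.9   1.3  82.5  29.8]
t 1.15 off [506.1, -61.0, 12.2] dr [0.17, -0.2, -5.71] f [ 2.9  5.  -0.2] open 86.8
```

View pics/w_base_v.png

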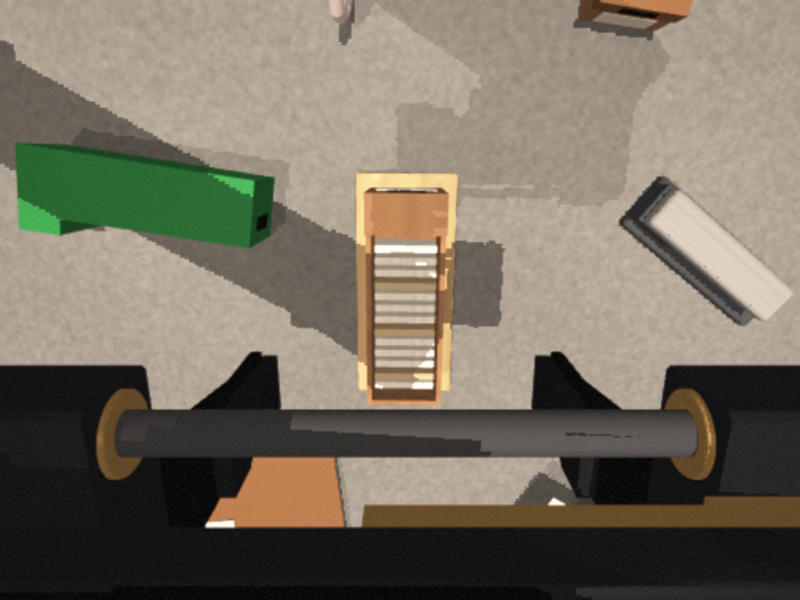

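```bash
cat >> fit.py <<'E'
import os,pickle
def addw(n,ob,lst):
    P[n]=pickle.load(open(n+'.pkl','rb')); ob[n]=[(u*.64-.2,v*.64-.2,*c) for u,v,*c in lst]
wb=[(358,174,-42,97,-25),(457,174,42,97,-25),(364,192,-30,85,37),(448,192,30,85,37),(447,236,30,55,37),(366,236,-30,55,37),(368,403,-30,-85,25),(440,403,30,-85,25)]
def toolR(q,tilt,flip):
    m=rot([0,0,q[3]])@rot([0,tilt,0])@rot([0,0,flip]); return m,-m[:,[1,0,2]]
E
python3 - <<'E'
from fit import *
addw('w_base',base,wb); fit('all',base,z=.037,x0=(.45,-.3)); fit('allz',base,x0=(.45,-.3))
fit('w',{'w_base':base['w_base']},z=.037,x0=(.45,-.3))
q=[.4411,.2611,.0845,9.6]; m,T=toolR(q,-30,180); h=q[:3]+m@[0,0,.12]; print(h)
go(h,T)
E
```

```text
all [ 0.4531 -0.3016  0.037   2.4397] rms 1.34
[[0.4, -1.7], [1.0, -1.0], [1.1, -1.2], [1.9, -0.2], [1.4, 0.2], [1.6, 1.0], [0.2, -1.1], [1.4, 0.6], [0.3, 1.3], [-0.1, 0.1], [0.2, -0.5], [0.4, 0.4], [0.5, 0.2], [-0.5, -0.5], [0.4, 0.8], [-0.3, 0.1], [-0.8, 0.5], [0.7, 0.4], [-2.8, -1.7], [0.1, -0.9], [-1.0, -0.1], [-0.0, 0.5], [-0.3, -0.4], [-2.0, -0.9], [-1.2, 0.7], [-0.1, 1.1]]
allz [ 0.4531 -0.3016  0.0362  2.4239] rms 1.32
[[0.4, -1.6], [1.0, -0.8], [1.1, -1.0], [1.9, -0.1], [1.4, 0.4], [1.5, 1.1], [0.2, -0.9], [1.3, 0.8], [0.2, 1.5], [-0.1, 0.3], [0.2, -0.3], [0.4, 0.6], [0.6, 0.4], [-0.4, -0.3], [0.5, 1.0], [-0.2, 0.3], [-0.7, 0.7], [0.7, 0.6], [-2.7, -1.7], [0.1, -0.9], [-1.0, -0.2], [-0.1, 0.5], [-0.3, -0.5], [-1.9, -1.1], [-1.2, 0.4], [-0.1, 0.8]]
w [ 0.454  -0.3019  0.037   2.5026] rms 1.32
[[-2.1, -1.4], [0.8, -0.7], [-0.3, 0.2], [0.7, 0.8], [0.5, -0.1], [-1.2, -0.6], [-0.4, 0.9], [0.8, 1.3]]
[0.38194024 0.25109388 0.18842305]
t 1.15 off [515.4, -38.6, 93.9] dr [-29.8, 1.3, -5.63] f [ 2.9  5.  -0.2] open 86.8
```

Request:
drive_tool(
  offset=[
    [40, 5, 0],
    [85, 12, 0],
    [130, 20, 0],
    [175, 22, 0],
    [220, 20, 0],
    [265, 15, 0],
    [310, 8, 0],
    [355, 0, 0],
    [400, -8, 5],
    [440, -16, 20],
  ],
  dr=[
    [0, 0, -0.5],
    [0, 0, -1],
    [0, 0, -1.5],
    [-3, 0, -2],
    [-7, 0.3, -2.5],
    [-11, 0.5, -3],
    [-15, 0.7, -3.5],
    [-19, 0.9, -4],
    [-22, 1, -4.5],
    [-26, 1.1, -5],
  ],
)

```text
t: 2.15
tcp_pos: [0.4366, 0.1668, 0.1756]
orientation: [160.5, 3.4, 97.8]
ft_force: [0.4, 0.0, -0.1]
opening: 0.0872
grip_force: 0.0
```

Run:
```python
from fit import *
q=[.4411,.2611,.0845,9.6]; m,T=toolR(q,-30,180); h=q[:3]+m@[0,0,.12]
go(h,T);print(ctrl.state()['joints'].round(1))
```

```text
t 2.15 off [90.1, -34.1, -31.4] dr [-10.55, 3.83, -0.17] f [ 0.4  0.  -0.1] open 87.2
[  5.6 -17.2 -32.4 124.9   0.3  52.2 -18.6]
```

Run:
```python
from fit import *
q=[.4411,.2611,.0845,9.6]; m,T=toolR(q,-30,180)
for d in(.085,.06): go(q[:3]+m@[0,0,d],T)
```

```text
t 2.15 off [92.4, -27.7, 3.0] dr [-10.55, 3.83, -0.17] f [ 0.4  0.  -0.1] open 87.2
t 2.15 off [94.1, -23.1, 27.5] dr [-10.55, 3.83, -0.17] f [ 0.4  0.  -0.1] open 87.2
```

Request:
drive_tool(
  offset=[
    [15, -5, 0],
    [30, -9, 1],
    [45, -14, 1],
    [60, -18, 2],
    [75, -23, 3],
    [92, -27, 3],
    [92, -27, 3],
    [92, -27, 3],
    [92, -27, 3],
    [92, -27, 3],
  ],
  dr=[
    [-2, 0.6, 0],
    [-4, 1.2, 0],
    [-6, 2, 0],
    [-8, 3, 0],
    [-10.5, 3.8, 0],
    [-10.5, 3.8, 0],
    [-10.5, 3.8, 0],
    [-10.5, 3.8, 0],
    [-10.5, 3.8, 0],
    [-10.5, 3.8, 0],
  ],
)

```text
t: 3.15
tcp_pos: [0.408, 0.2574, 0.1551]
orientation: [150.4, 0.3, 99.1]
ft_force: [-0.0, -0.5, -0.5]
opening: 0.0871
grip_force: 0.0
```

Run:
```python
from fit import *
s=ctrl.state();p=camera_params("wrist");im=camera("wrist")
cv2.imwrite("pics/w_mid.png",im);pickle.dump(p,open("w_mid.pkl","wb"))
cv2.imwrite("pics/w_mid_v.png",cv2.resize(im,(800,600),interpolation=cv2.INTER_CUBIC))
q=[.4411,.2611,.0845,9.6]; m,T=toolR(q,-30,180)
go(q[:3]+m@[0,0,.085],T);print(s['joints'].round(1))
```

```text
t 3.2 off [-2.1, -6.5, -7.1] dr [-0.43, 0.46, -0.27] f [-0.7 -0.7 -0.3] open 86.8
[-38.9 -17.2  -9.5 132.6  23.1  43.4 -53.2]
```

View pics/w_mid_v.png

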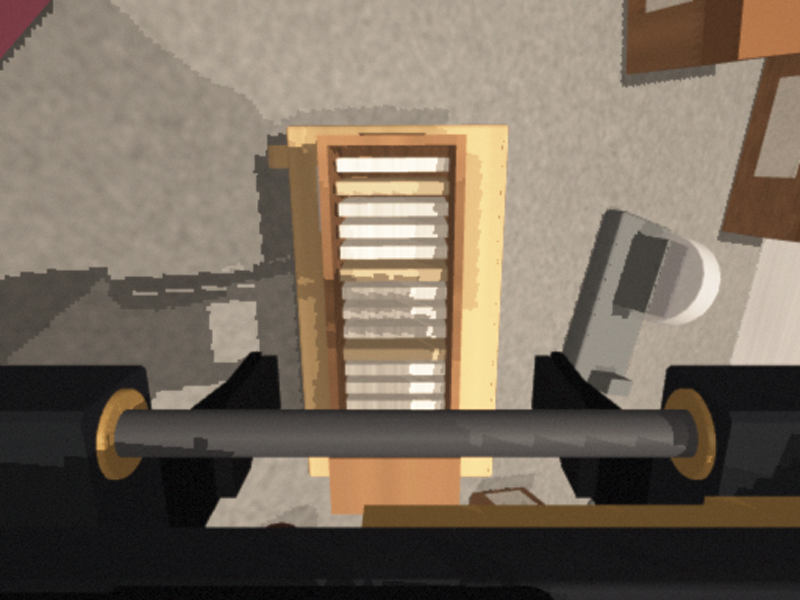

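```bash
cat >> fit.py <<'E'
wm=[(318,136,30,-85,25),(466,136,-30,-85,25),(331,515,30,85,37),(461,515,-30,85,37)]
E
python3 - <<'E'
from fit import *
addw('w_mid',mid,wm); q=fit('all',mid,tilt=-30,flip=180,x0=(.44,.26))
fit('w',{'w_mid':mid['w_mid']},tilt=-30,flip=180,x0=(.44,.26))
m,T=toolR(q,-30,180)
for d in (.04,-.0185): go(q[:3]+m@[0,0,d],T)
E
```

```text
all [0.4435 0.261  0.0842 9.557 ] rms 1.38
[[0.7, -1.0], [0.4, 0.6], [1.5, -0.1], [0.1, 0.1], [0.1, -0.0], [0.9, -0.8], [2.8, 0.1], [-0.6, 0.5], [-0.8, 0.7], [0.3, 1.3], [1.5, 2.0], [2.1, -0.3], [0.5, -0.1], [0.7, 0.5], [-1.4, -0.4], [0.5, -0.9], [-0.0, 0.8], [-1.1, 0.9]]
w [0.4445 0.2608 0.0831 9.5384] rms 0.73
[[-0.5, 0.3], [0.7, -0.2], [0.6, -0.1], [-0.9, 0.0]]
t 3.2 off [-2.2, -4.2, 39.3] dr [-0.43, 0.44, -0.23] f [-0.7 -0.7 -0.3] open 86.8
t 3.2 off [-1.7, -3.8, 97.8] dr [-0.43, 0.44, -0.23] f [-0.7 -0.7 -0.3] open 86.8
```

Request:
drive_tool(
  offset=[
    [-1, -3, 12],
    [-2, -4, 24],
    [-2, -4, 36],
    [-2, -4, 46],
    [-2, -4, 56],
    [-2, -4, 66],
    [-2, -4, 75],
    [-2, -4, 84],
    [-2, -4, 90],
    [-2, -4, 95],
  ],
  dr=[
    [-0.2, 0.2, 0],
    [-0.4, 0.4, -0.2],
    [-0.4, 0.4, -0.2],
    [-0.4, 0.4, -0.2],
    [-0.4, 0.4, -0.2],
    [-0.4, 0.4, -0.2],
    [-0.4, 0.4, -0.2],
    [-0.4, 0.4, -0.2],
    [-0.4, 0.4, -0.2],
    [-0.4, 0.4, -0.2],
  ],
)

```text
t: 4.2
tcp_pos: [0.4506, 0.263, 0.0698]
orientation: [150.0, 0.0, 99.6]
ft_force: [0.3, -0.4, 0.1]
opening: 0.0874
grip_force: 0.0
```

Run:
```python
from fit import *
for q in ([.4435,.261,.0842,9.55],[.4445,.2608,.0831,9.54]):
    m,T=toolR(q,-30,180); go(q[:3]+m@[0,0,-.0185],T)
s=ctrl.state();print(s['joints'].round(1),s['tcp_pos'])
```

```text
t 4.2 off [-0.8, 0.8, 2.3] dr [-0.05, -0.01, 0.1] f [ 0.3 -0.4  0.1] open 87.4
t 4.2 off [-1.2, 1.1, 3.8] dr [-0.05, -0.02, 0.1] f [ 0.3 -0.4  0.1] open 87.4
[-35.2  -4.8  -9.6 134.3  33.8  29.7 -61.9] [0.45064046 0.26301106 0.06979701]
```

Request:
drive_tool(
  offset=[
    [-1, 1, 2],
    [-1, 1, 2],
    [-1, 1, 2],
    [-1, 1, 2],
    [-1, 1, 2],
    [-1, 1, 2],
    [-1, 1, 2],
    [-1, 1, 2],
    [-1, 1, 2],
    [-1, 1, 2],
  ],
  dr=[
    [0, 0, 0],
    [0, 0, 0],
    [0, 0, 0],
    [0, 0, 0],
    [0, 0, 0],
    [0, 0, 0],
    [0, 0, 0],
    [0, 0, 0],
    [0, 0, 0],
    [0, 0, 0],
  ],
  jaw=0,
  newtons=25,
)

```text
t: 5.2
tcp_pos: [0.4522, 0.2624, 0.0693]
orientation: [150.0, 0.0, 99.6]
ft_force: [-5.9, -1.6, 4.6]
opening: 0.0597
grip_force: 25.0
```

Run:
```python
from fit import *
for q in ([.4435,.261,.0842,9.55],[.4445,.2608,.0831,9.54]):
    m,T=toolR(q,-30,180); go(q[:3]+m@[0,0,-.0185],T)
```

```text
t 5.2 off [0.1, -0.2, 1.2] dr [-0.03, -0.02, 0.08] f [-5.9 -1.6  4.6] open 59.7
t 5.2 off [-0.3, 0.1, 2.6] dr [-0.03, -0.02, 0.09] f [-5.9 -1.6  4.6] open 59.7
```

Request:
drive_tool(
  offset=[
    [0, 0, -2],
    [0, 0, -5],
    [0, 0, -9],
    [0, 0, -13],
    [0, 0, -18],
    [0, 0, -23],
    [0, 0, -28],
    [0, 0, -33],
    [0, 0, -38],
    [0, 0, -42],
  ],
  dr=[
    [0, 0, 0],
    [0, 0, 0],
    [0, 0, 0],
    [0, 0, 0],
    [0, 0, 0],
    [0, 0, 0],
    [0, 0, 0],
    [0, 0, 0],
    [0, 0, 0],
    [0, 0, 0],
  ],
)

```text
t: 6.2
tcp_pos: [0.4316, 0.2589, 0.106]
orientation: [150.0, 0.0, 99.6]
ft_force: [-0.4, 0.5, -2.9]
opening: 0.0601
grip_force: 25.0
```

Run:
```python
from fit import *
go([.46,.22,.22],rot([180,0,96])); s=ctrl.state(); print(s['joints'].round(1),s['grip_force'],s['tcp_pos'],s['moment'])
```

```text
t 6.2 off [-43.1, 75.6, -88.0] dr [29.98, -0.94, 3.56] f [-0.4  0.5 -2.9] open 60.1
[-36.6 -10.9  -9.5 134.4  28.   34.9 -56.8] 24.984927952755243 [0.43160638 0.25886352 0.10602908] [-0.09651149  0.76222264  0.0186244 ]
```

Request:
drive_tool(
  offset=[
    [-2, 6, -10],
    [-5, 14, -20],
    [-9, 22, -31],
    [-14, 31, -42],
    [-19, 40, -53],
    [-24, 49, -63],
    [-30, 58, -72],
    [-36, 66, -80],
    [-40, 72, -85],
    [-43, 76, -88],
  ],
  dr=[
    [0, 0, 0],
    [2, 0, 0.3],
    [5, -0.2, 0.7],
    [9, -0.3, 1.1],
    [13, -0.4, 1.6],
    [17, -0.6, 2],
    [21, -0.7, 2.5],
    [25, -0.8, 3],
    [28, -0.9, 3.3],
    [30, -0.9, 3.6],
  ],
)

```text
t: 7.2
tcp_pos: [0.4617, 0.22, 0.2207]
orientation: [-179.9, -0.1, 95.9]
ft_force: [0.4, 0.6, -1.7]
opening: 0.0599
grip_force: 25.0
```

Run:
```python
from fit import *
q=[.4530,-.3016,.037,2.6]; m=rot([0,0,2.6]); t=q[:3]+m@[0,-.030,.050]; print(t)
go(t+[0,0,.13],rot([180,0,92.6])); s=ctrl.state(); print(s['joints'].round(1),s['tcp_pos'],s['orientation'])
```

```text
[ 0.45436089 -0.33156912  0.087     ]
t 7.2 off [-547.8, -64.4, 3.2] dr [-0.05, -0.05, 3.34] f [ 0.4  0.6 -1.7] open 59.9
[-35.1   1.5   6.8 102.9  -0.3  75.6 -22.3] [0.46173575 0.21998053 0.2206535 ] [-1.79947654e+02 -5.01179914e-02  9.59359488e+01]
```

Request:
drive_tool(
  offset=[
    [-15, 0, 0],
    [-45, -3, 0],
    [-85, -8, 0],
    [-127, -14, 0],
    [-170, -20, 0],
    [-213, -25, 0],
    [-256, -30, 0],
    [-299, -35, 0],
    [-342, -40, 0],
    [-380, -45, 0],
  ],
  dr=[
    [0, 0, 0],
    [0, 0, 0.3],
    [0, 0, 0.6],
    [0, 0, 1],
    [0, 0, 1.3],
    [0, 0, 1.6],
    [0, 0, 2],
    [0, 0, 2.3],
    [0, 0, 2.7],
    [0, 0, 3],
  ],
)

```text
t: 8.2
tcp_pos: [0.4538, -0.1653, 0.2194]
orientation: [180.0, -0.0, 92.9]
ft_force: [0.8, 0.0, -2.1]
opening: 0.0595
grip_force: 25.0
```

Request:
drive_tool(
  offset=[
    [-40, -5, 0],
    [-75, -9, 0],
    [-105, -12, 0],
    [-130, -15, 0],
    [-150, -17, 2],
    [-160, -18, 3],
    [-164, -19, 3],
    [-166, -19, 3],
    [-166, -19, 3],
    [-166, -19, 3],
  ],
  dr=[
    [0, 0, 0.1],
    [0, 0, 0.2],
    [0, 0, 0.3],
    [0, 0, 0.3],
    [0, 0, 0.3],
    [0, 0, 0.3],
    [0, 0, 0.3],
    [0, 0, 0.3],
    [0, 0, 0.3],
    [0, 0, 0.3],
  ],
)

```text
t: 9.2
tcp_pos: [0.4453, -0.3282, 0.2165]
orientation: [-180.0, -0.1, 92.8]
ft_force: [0.4, -0.7, -3.3]
opening: 0.06
grip_force: 25.0
```

Run:
```python
from fit import *
t=[.4544,-.3316,.087]
s=ctrl.state();p=camera_params("wrist");im=camera("wrist")
cv2.imwrite("pics/w2.png",im);pickle.dump(p,open("w2.pkl","wb"))
pickle.dump(s,open("w2s.pkl","wb"))
cv2.imwrite("pics/w2_v.png",np.hstack([cv2.resize(im,(480,600))[:, 0:1][:, :0], panel(im,190,0,140,120,5)]))
go(np.array(t)+[0,0,.13],rot([180,0,92.6])); print(s['joints'].round(1),s['tcp_pos'],s['orientation'])
```

```text
t 9.25 off [-3.8, 8.9, -0.5] dr [-0.02, -0.06, 0.16] f [ 0.  -0.2 -3. ] open 60.0
[-3.9  7.6 41.2 98.9 -5.2 75.5 41.2] [ 0.44530635 -0.32816282  0.21648846] [-1.79973496e+02 -6.71503240e-02  9.27631880e+01]
```

View pics/w2_v.png

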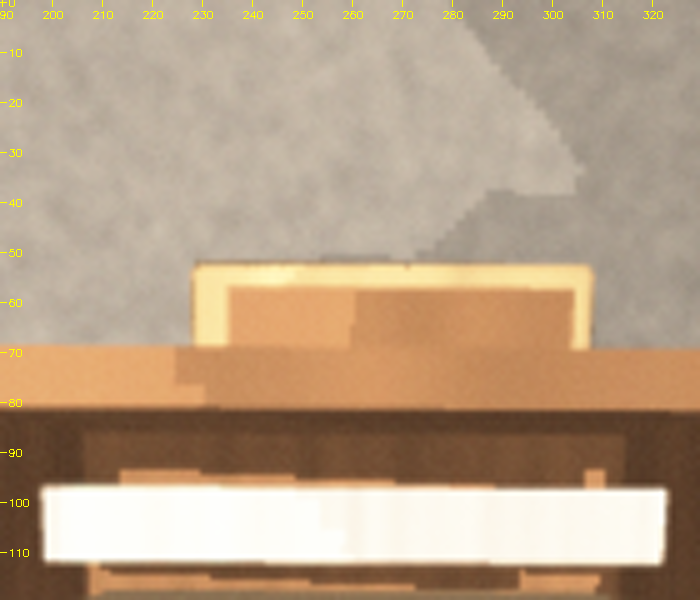

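Run:
```python
from fit import *
im=cv2.imread("pics/w2.png").astype(int)
sat=im[:,:,2]-im[:,:,0]
for v in(72,76,79):
    r=sat[v]; idx=np.where(r>55)[0]; print(v,idx.min(),idx.max(),r[idx.min()-3:idx.min()+3],r[idx.max()-2:idx.max()+4])
P['w2']=pickle.load(open('w2.pkl','rb'));s=pickle.load(open('w2s.pkl','rb'))
o={'w2':[(227.9,52.1,-42,97,-25),(307.9,52.5,42,97,-25),(235.1,56.9,-30,85,37),(304.5,57.5,30,85,37)]}
fit('w2',o,z=.037,x0=(.45,-.3))
# expected plain-end top rim from hand: tool frame, tray centre assumed at tool [0,0,-zc]
R0=rot(s['orientation'])
for zc in (16.5,19):
  for y in(85,):
    pts=np.array([[y,-30,-zc-25],[y,30,-zc-25],[y,0,-zc-25]])/1000@R0.T+s['tcp_pos']; print(zc,proj(P['w2'],pts).round(1).tolist())
```

```text
72 173 348 [ 25  27  33  77 115 118] [112 108  84  32  26  26]
76 174 347 [ 25  28  46 113 119 117] [114 112 104  54  31  29]
79 174 347 [ 25  27  43 111 116 120] [112 111 101  39  29  27]
w2 [ 0.4537 -0.3023  0.037   2.3845] rms 0.55
[[-0.5, -0.1], [0.9, -0.0], [-0.3, 0.2], [0.1, -0.0]]
16.5 [[167.8, 70.5], [342.3, 70.3], [255.0, 70.4]]
19 [[165.8, 69.9], [344.1, 69.7], [254.9, 69.8]]
```

Run:
```python
from fit import *
go([.4533,-.337,.0757],rot([180,0,92.5]))
```

```text
t 9.25 off [-9.3, 7.6, 140.8] dr [-0.02, -0.06, 0.26] f [ 0.  -0.2 -3. ] open 60.0
```

Request:
drive_tool(
  offset=[
    [-3, 3, 10],
    [-6, 6, 28],
    [-9, 7.6, 46],
    [-9.3, 7.6, 64],
    [-9.3, 7.6, 82],
    [-9.3, 7.6, 98],
    [-9.3, 7.6, 112],
    [-9.3, 7.6, 122],
    [-9.3, 7.6, 130],
    [-9.3, 7.6, 135],
  ],
  dr=[
    [0, 0, 0.3],
    [0, 0, 0.3],
    [0, 0, 0.3],
    [0, 0, 0.3],
    [0, 0, 0.3],
    [0, 0, 0.3],
    [0, 0, 0.3],
    [0, 0, 0.3],
    [0, 0, 0.3],
    [0, 0, 0.3],
  ],
)

```text
t: 10.25
tcp_pos: [0.4528, -0.338, 0.0808]
orientation: [-179.9, -0.0, 92.4]
ft_force: [-0.2, -0.3, -2.9]
opening: 0.06
grip_force: 25.0
```

Run:
```python
from fit import *
go([.4533,-.337,.0747],rot([180,0,92.5]))
s=ctrl.state();print(s['tcp_pos'],s['orientation'],s['joints'].round(1))
```

```text
t 10.25 off [1.0, 0.5, 6.1] dr [-0.06, -0.04, -0.13] f [-0.2 -0.3 -2.9] open 60.0
[ 0.45280847 -0.33802945  0.08082887] [-1.79937929e+02 -3.63437472e-02  9.23740180e+01] [ -0.2  17.4  39.9 106.  -12.6  61.1  46.9]
```

Request:
drive_tool(
  offset=[
    [0.5, 0.5, 2],
    [1, 0.5, 4],
    [1, 0.5, 5],
    [1, 0.5, 5.5],
    [1.5, 0.5, 5.5],
    [2, 0.5, 5.5],
    [3, 0.5, 5.5],
    [4, 0.5, 5.5],
    [5, 0.5, 5.5],
    [5, 0.5, 5.5],
  ],
  dr=[
    [0, 0, -0.1],
    [0, 0, -0.1],
    [0, 0, -0.1],
    [0, 0, -0.1],
    [0, 0, -0.1],
    [0, 0, -0.1],
    [0, 0, -0.1],
    [0, 0, -0.1],
    [0, 0, -0.1],
    [0, 0, -0.1],
  ],
)

```text
t: 11.25
tcp_pos: [0.4531, -0.3328, 0.0759]
orientation: [-180.0, -0.0, 92.5]
ft_force: [-0.5, 0.2, -2.4]
opening: 0.0598
grip_force: 25.0
```

Run:
```python
from fit import *
go([.4533,-.332,.0697],rot([180,0,92.5]))
s=ctrl.state();print(s['tcp_pos'],s['orientation'],s['moment'])
```

```text
t 11.25 off [0.8, 0.2, 6.2] dr [-0.04, -0.04, -0.02] f [-0.5  0.2 -2.4] open 59.8
[ 0.45312969 -0.3328469   0.07593255] [-1.79956314e+02 -4.12486283e-02  9.24817157e+01] [ 0.09205916 -0.11859332  0.01800105]
```

Request:
drive_tool(
  offset=[
    [0, 0, 1],
    [0, 0, 2],
    [0.3, 0, 2],
    [0.6, 0, 2],
    [0.9, 0, 2],
    [1.2, 0, 2],
    [1.5, 0, 2],
    [1.8, 0, 2],
    [2.1, 0, 2],
    [2.1, 0, 2],
  ],
  dr=[
    [0, 0, 0],
    [0, 0, 0],
    [0, 0, 0],
    [0, 0, 0],
    [0, 0, 0],
    [0, 0, 0],
    [0, 0, 0],
    [0, 0, 0],
    [0, 0, 0],
    [0, 0, 0],
  ],
)

```text
t: 12.25
tcp_pos: [0.4529, -0.3326, 0.0743]
orientation: [-180.0, 0.1, 92.4]
ft_force: [0.4, -5.9, -5.0]
opening: 0.0596
grip_force: 25.0
```

Request:
drive_tool(
  offset=[
    [-0.8, 0, 0],
    [-1.5, 0, 0],
    [-1.5, 0, 0.6],
    [-1.5, 0, 1.2],
    [-1.5, 0, 1.8],
    [-1.5, 0, 2.4],
    [-1.5, 0, 3],
    [-1.5, 0, 3.5],
    [-1.5, 0, 4],
    [-1.5, 0, 4],
  ],
  dr=[
    [0, 0, 0],
    [0, 0, 0],
    [0, 0, 0],
    [0, 0, 0],
    [0, 0, 0],
    [0, 0, 0],
    [0, 0, 0],
    [0, 0, 0],
    [0, 0, 0],
    [0, 0, 0],
  ],
)

```text
t: 13.25
tcp_pos: [0.4533, -0.3327, 0.07]
orientation: [-180.0, -0.0, 92.5]
ft_force: [-0.0, -4.7, -0.6]
opening: 0.0598
grip_force: 25.0
```

Request:
drive_tool(
  offset=[
    [0, 0, 0.3],
    [0, 0, 0.6],
    [0, 0, 0.9],
    [0, 0, 1.2],
    [0, 0, 1.5],
    [0, 0, 1.8],
    [0, 0, 2.1],
    [0, 0, 2.4],
    [0, 0, 2.4],
    [0, 0, 2.4],
  ],
  dr=[
    [0, 0, 0],
    [0, 0, 0],
    [0, 0, 0],
    [0, 0, 0],
    [0, 0, 0],
    [0, 0, 0],
    [0, 0, 0],
    [0, 0, 0],
    [0, 0, 0],
    [0, 0, 0],
  ],
)

```text
t: 14.25
tcp_pos: [0.4533, -0.3326, 0.0698]
orientation: [-180.0, -0.1, 92.5]
ft_force: [-5.8, -0.2, 16.0]
opening: 0.0597
grip_force: 25.0
```

Request:
drive_tool(
  offset=[
    [0, 0, -0.8],
    [0, 0, -1.6],
    [0, 0, -2],
    [0, 0, -2],
    [0, 0, -2],
    [0, 0, -2],
    [0, 0, -2],
    [0, 0, -2],
    [0, 0, -2],
    [0, 0, -2],
  ],
  dr=[
    [0, 0, 0],
    [0, 0, 0],
    [0, 0, 0],
    [0, 0, 0],
    [0, 0, 0],
    [0, 0, 0],
    [0, 0, 0],
    [0, 0, 0],
    [0, 0, 0],
    [0, 0, 0],
  ],
)

```text
t: 15.25
tcp_pos: [0.4533, -0.3326, 0.0699]
orientation: [-180.0, -0.0, 92.5]
ft_force: [-0.2, -2.5, 4.9]
opening: 0.0595
grip_force: 25.0
```

Request:
drive_tool(
  offset=[
    [0, 0, 0],
    [0, 0, 0],
    [0, 0, 0],
    [0, 0, 0],
    [0, 0, 0],
    [0, 0, 0],
    [0, 0, 0],
    [0, 0, 0],
    [0, 0, 0],
    [0, 0, 0],
  ],
  dr=[
    [0, 0, 0],
    [0, 0, 0],
    [0, 0, 0],
    [0, 0, 0],
    [0, 0, 0],
    [0, 0, 0],
    [0, 0, 0],
    [0, 0, 0],
    [0, 0, 0],
    [0, 0, 0],
  ],
  jaw=1,
)

```text
t: 16.25
tcp_pos: [0.453, -0.3325, 0.0696]
orientation: [-180.0, -0.0, 92.5]
ft_force: [-0.1, -0.3, -0.6]
opening: 0.0869
grip_force: 0.0
```

Request:
drive_tool(
  offset=[
    [0, 0, -5],
    [0, 0, -12],
    [0, 0, -22],
    [0, 0, -35],
    [0, 0, -50],
    [0, 0, -68],
    [0, 0, -88],
    [0, 0, -110],
    [0, 0, -130],
    [0, 0, -140],
  ],
  dr=[
    [0, 0, 0],
    [0, 0, 0],
    [0, 0, 0],
    [0, 0, 0],
    [0, 0, 0],
    [0, 0, 0],
    [0, 0, 0],
    [0, 0, 0],
    [0, 0, 0],
    [0, 0, 0],
  ],
)

```text
t: 17.25
tcp_pos: [0.454, -0.3334, 0.2127]
orientation: [179.8, 0.1, 92.5]
ft_force: [1.1, -0.2, -0.7]
opening: 0.0869
grip_force: 0.0
```

Run:
```python
from fit import *
s=ctrl.state();p=camera_params("wrist");im=camera("wrist");b=camera("side");a=camera("scene")
cv2.imwrite("pics/w3.png",im);pickle.dump(p,open("w3.pkl","wb"))
cv2.imwrite("pics/w3_v.png",np.hstack([panel(im,180,0,160,240,2.5),panel(b,222,230,100,150,4)]))
print(s['tcp_pos'],s['orientation'],s['t'])
m=rot([0,0,2.5])@rot([0,0,180])
go([.6085,-.0,.2],rot([180,0,84.85]))
```

```text
[ 0.45397774 -0.3333961   0.2126672 ] [1.79831931e+02 6.65430525e-02 9.24544786e+01] 17.25
t 17.4 off [325.7, 169.3, 10.4] dr [0.03, -0.01, 7.62] f [ 0.2  0.2 -0. ] open 86.7
```

View pics/w3_v.png

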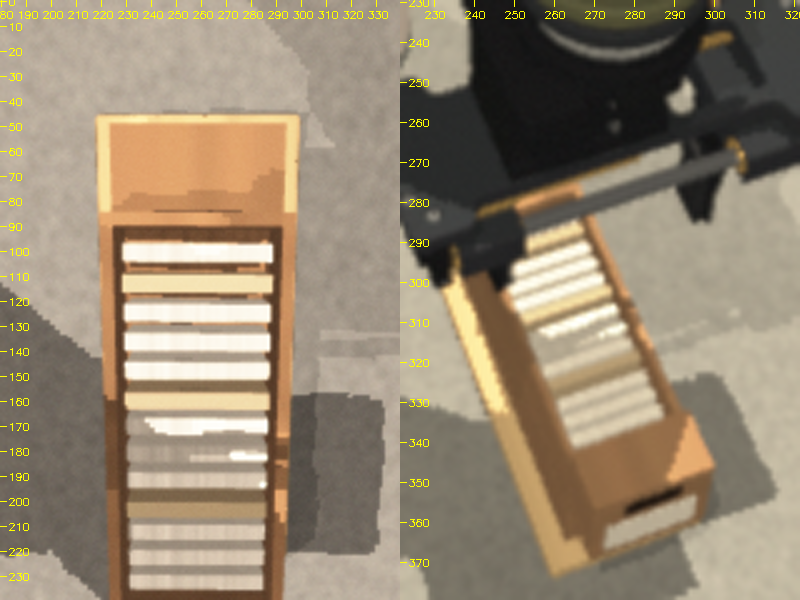

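Request:
drive_tool(
  offset=[
    [25, 12, 0],
    [65, 33, 0],
    [105, 54, 0],
    [145, 76, 0],
    [185, 97, 0],
    [225, 118, 5],
    [262, 137, 15],
    [295, 155, 30],
    [315, 166, 45],
    [324, 172, 60],
  ],
  dr=[
    [0, 0, 0],
    [0, 0, 1],
    [0, 0, 2],
    [0, 0, 3],
    [0, 0, 4],
    [0, 0, 5],
    [0, 0, 6],
    [0, 0, 7],
    [0, 0, 7.6],
    [0, 0, 7.6],
  ],
)

```text
t: 18.4
tcp_pos: [0.6108, 0.002, 0.1472]
orientation: [-179.8, -0.0, 85.1]
ft_force: [-0.0, 0.3, -0.4]
opening: 0.0868
grip_force: 0.0
```

Run:
```python
from fit import *
s=ctrl.state();p=camera_params("wrist");im=camera("wrist")
cv2.imwrite("pics/w4.png",im);pickle.dump(p,open("w4.pkl","wb"));P['w4']=p
X=np.array([[-30,85,25],[30,85,25],[-30,-40,25],[30,-40,25]])/1000@rot([0,0,-5.15]).T+[.6108,-.002,.025]
print(s['tcp_pos'],s['orientation'],proj(p,X).round(1).tolist())
cv2.imwrite("pics/w4_v.png",panel(im,130,0,260,300,2))
go([.611,-.002,.010],rot([180,0,84.85]))
```

```text
[0.61079812 0.00195943 0.14721029] [-1.79810612e+02 -4.00132122e-02  8.51028398e+01] [[219.2, 91.8], [299.0, 92.1], [223.5, 244.5], [293.7, 244.9]]
t 18.45 off [-4.0, 2.6, 134.5] dr [-0.38, 0.01, 0.28] f [-0.1  2.2 -2. ] open 86.9
```

View pics/w4_v.png

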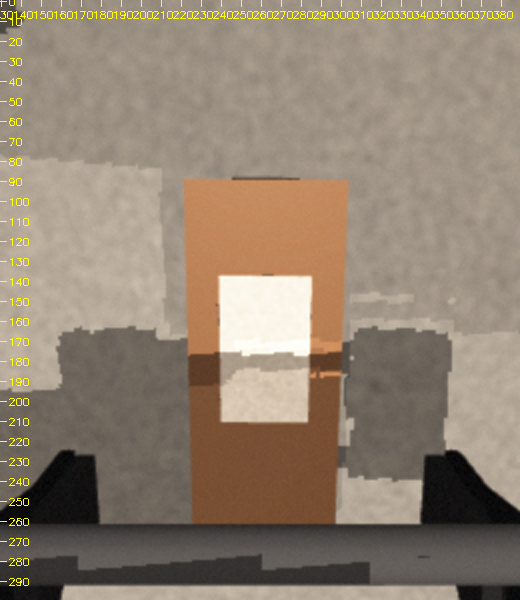

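Request:
drive_tool(
  offset=[
    [-1, 1, 10],
    [-2, 2, 25],
    [-3, 3, 45],
    [-3, 3, 65],
    [-3, 3, 85],
    [-3, 3, 100],
    [-3, 3, 112],
    [-3, 3, 122],
    [-3, 3, 130],
    [-3, 3, 134],
  ],
  dr=[
    [0, 0, 0.2],
    [-0.1, 0, 0.3],
    [-0.1, 0, 0.3],
    [-0.1, 0, 0.3],
    [-0.1, 0, 0.3],
    [-0.1, 0, 0.3],
    [-0.1, 0, 0.3],
    [-0.1, 0, 0.3],
    [-0.1, 0, 0.3],
    [-0.1, 0, 0.3],
  ],
)

```text
t: 19.45
tcp_pos: [0.6136, -0.0047, 0.015]
orientation: [180.0, -0.0, 84.6]
ft_force: [0.3, -0.9, -0.2]
opening: 0.0871
grip_force: 0.0
```

Request:
drive_tool(
  offset=[
    [0, 0, 1],
    [0, 0, 1],
    [0, 0, 1],
    [0, 0, 1],
    [0, 0, 1],
    [0, 0, 1],
    [0, 0, 1],
    [0, 0, 1],
    [0, 0, 1],
    [0, 0, 1],
  ],
  dr=[
    [0, 0, 0],
    [0, 0, 0],
    [0, 0, 0],
    [0, 0, 0],
    [0, 0, 0],
    [0, 0, 0],
    [0, 0, 0],
    [0, 0, 0],
    [0, 0, 0],
    [0, 0, 0],
  ],
  jaw=0,
  newtons=25,
)

```text
t: 20.45
tcp_pos: [0.6134, -0.0045, 0.015]
orientation: [180.0, -0.0, 84.6]
ft_force: [-3.1, -0.0, 5.1]
opening: 0.0599
grip_force: 25.0
```

Request:
drive_tool(
  offset=[
    [0, 0, -4],
    [0, 0, -12],
    [0, 0, -24],
    [0, 0, -40],
    [0, 0, -60],
    [0, 0, -82],
    [0, 0, -105],
    [0, 0, -130],
    [0, 0, -155],
    [0, 0, -175],
  ],
  dr=[
    [0, 0, 0],
    [0, 0, 0],
    [0, 0, 0],
    [0, 0, 0],
    [0, 0, 0],
    [0, 0, 0],
    [0, 0, 0],
    [0, 0, 0],
    [0, 0, 0],
    [0, 0, 0],
  ],
)

```text
t: 21.45
tcp_pos: [0.6141, -0.005, 0.1928]
orientation: [179.8, -0.1, 84.5]
ft_force: [0.6, 1.0, -3.0]
opening: 0.0598
grip_force: 25.0
```

Run:
```python
from fit import *
go([.4520,-.295,.215],rot([180,0,92.5])); s=ctrl.state(); print(s['joints'].round(1),s['tcp_pos'])
```

```text
t 21.45 off [-304.1, -133.7, -23.1] dr [0.23, -0.05, -7.96] f [ 0.6  1.  -3. ] open 59.8
[-25.8  15.7  28.7  92.1  -7.8  74.   -1.3] [ 0.61411897 -0.00499477  0.19279259]
```

Request:
drive_tool(
  offset=[
    [-12, -5, -8],
    [-40, -18, -20],
    [-75, -33, -23],
    [-110, -48, -23],
    [-147, -65, -23],
    [-184, -81, -23],
    [-220, -97, -23],
    [-255, -112, -23],
    [-283, -125, -23],
    [-298, -131, -23],
  ],
  dr=[
    [0, 0, 0],
    [0, 0, -1],
    [0, 0, -2],
    [0, 0, -3],
    [0, 0, -4],
    [0, 0, -5],
    [0, 0, -6],
    [0, 0, -7],
    [0, 0, -7.8],
    [0, 0, -8],
  ],
)

```text
t: 22.45
tcp_pos: [0.451, -0.2931, 0.2125]
orientation: [180.0, 0.0, 92.2]
ft_force: [0.7, 0.1, -4.2]
opening: 0.0597
grip_force: 25.0
```

Request:
drive_tool(
  offset=[
    [-4, -2, 0],
    [-6, -3, 0],
    [-6, -3, 0],
    [-6, -3, 0],
    [-6, -3, 0],
    [-6, -3, 0],
    [-6, -3, 0],
    [-6, -3, 0],
    [-6, -3, 0],
    [-6, -3, 0],
  ],
  dr=[
    [0, 0, 0],
    [0, 0, 0],
    [0, 0, 0],
    [0, 0, 0],
    [0, 0, 0],
    [0, 0, 0],
    [0, 0, 0],
    [0, 0, 0],
    [0, 0, 0],
    [0, 0, 0],
  ],
)

```text
t: 23.45
tcp_pos: [0.4521, -0.2951, 0.2123]
orientation: [179.9, -0.0, 92.6]
ft_force: [0.1, 0.1, -3.9]
opening: 0.0598
grip_force: 25.0
```

Run:
```python
from fit import *
go([.4520,-.299,.134],rot([180,0,92.5])); s=ctrl.state(); print(s['joints'].round(1),s['tcp_pos'])
```

```text
t 23.45 off [-3.9, -0.3, 78.3] dr [0.05, -0.02, 0.06] f [ 0.1  0.1 -3.9] open 59.8
[ -7.6   5.6  40.7 101.   -3.8  74.7  36.5] [ 0.45206908 -0.29510932  0.21233939]
```

Request:
drive_tool(
  offset=[
    [-1, 0, 5],
    [-2, 0, 15],
    [-3, 0, 27],
    [-3, 0, 39],
    [-3, 0, 50],
    [-3, 0, 59],
    [-3, 0, 66],
    [-3, 0, 71],
    [-3, 0, 75],
    [-3, 0, 77],
  ],
  dr=[
    [0, 0, 0],
    [0, 0, 0],
    [0, 0, 0],
    [0, 0, 0],
    [0, 0, 0],
    [0, 0, 0],
    [0, 0, 0],
    [0, 0, 0],
    [0, 0, 0],
    [0, 0, 0],
  ],
)

```text
t: 24.45
tcp_pos: [0.4523, -0.2981, 0.1352]
orientation: [179.9, -0.0, 92.6]
ft_force: [0.3, 0.5, -3.3]
opening: 0.06
grip_force: 25.0
```

Request:
drive_tool(
  offset=[
    [0, 0, 0.5],
    [0, 0, 1],
    [0, 0, 1.5],
    [-0.5, 0, 2],
    [-1.2, 0, 2],
    [-2, 0, 2],
    [-2.8, 0, 2],
    [-3.6, 0, 2],
    [-4.4, 0, 2],
    [-4.4, 0, 2],
  ],
  dr=[
    [0, 0, 0],
    [0, 0, 0],
    [0, 0, 0],
    [0, 0, 0],
    [0, 0, 0],
    [0, 0, 0],
    [0, 0, 0],
    [0, 0, 0],
    [0, 0, 0],
    [0, 0, 0],
  ],
)

```text
t: 25.45
tcp_pos: [0.4525, -0.3026, 0.1334]
orientation: [179.9, -0.0, 92.6]
ft_force: [-0.8, 0.2, -2.9]
opening: 0.06
grip_force: 25.0
```

Request:
drive_tool(
  offset=[
    [0, -0.3, 1],
    [0, -0.3, 2],
    [0, -0.3, 3],
    [-0.4, -0.3, 3],
    [-0.8, -0.3, 3],
    [-1.2, -0.3, 3],
    [-1.6, -0.3, 3],
    [-2, -0.3, 3],
    [-2.4, -0.3, 3],
    [-2.4, -0.3, 3],
  ],
  dr=[
    [0, 0, 0],
    [0, 0, -0.1],
    [0, 0, -0.1],
    [0, 0, -0.1],
    [0, 0, -0.1],
    [0, 0, -0.1],
    [0, 0, -0.1],
    [0, 0, -0.1],
    [0, 0, -0.1],
    [0, 0, -0.1],
  ],
)

```text
t: 26.45
tcp_pos: [0.4523, -0.3049, 0.1304]
orientation: [179.9, -0.0, 92.7]
ft_force: [-0.3, 0.3, -3.0]
opening: 0.0601
grip_force: 25.0
```

Request:
drive_tool(
  offset=[
    [0, -0.2, 0],
    [-0.3, -0.2, 0],
    [-0.6, -0.2, 0],
    [-0.9, -0.2, 0],
    [-1.2, -0.2, 0],
    [-1.5, -0.2, 0],
    [-1.8, -0.2, 0],
    [-2.1, -0.2, 0],
    [-2.4, -0.2, 0],
    [-2.4, -0.2, 0],
  ],
  dr=[
    [0, 0, 0.1],
    [0, 0, 0.2],
    [0, 0, 0.2],
    [0, 0, 0.2],
    [0, 0, 0.2],
    [0, 0, 0.2],
    [0, 0, 0.2],
    [0, 0, 0.2],
    [0, 0, 0.2],
    [0, 0, 0.2],
  ],
)

```text
t: 27.45
tcp_pos: [0.4522, -0.3072, 0.1303]
orientation: [179.9, -0.0, 92.5]
ft_force: [-0.7, 1.5, -3.5]
opening: 0.06
grip_force: 25.0
```

```bash
cat > trk.py <<'E'
from fit import *
def shift():
    b=camera("side"); a=camera("scene"); cv2.imwrite("pics/side_now.png",b); cv2.imwrite("pics/scene_now.png",a)
    old=cv2.imread("pics/w3_v.png")[:,400:]; old=cv2.resize(old,(100,150),interpolation=cv2.INTER_AREA)
    new=b[230:380,222:322]
    X0=np.array([[0,85,0]])/1000
    for (x,y,w,h) in ((42,112,36,30),(46,118,32,22),(38,100,40,42)):
        t=cv2.cvtColor(old[y:y+h,x:x+w],cv2.COLOR_BGR2GRAY).astype(np.float32);n=cv2.cvtColor(new,cv2.COLOR_BGR2GRAY).astype(np.float32)
        W=np.eye(2,3,dtype=np.float32);W[0,2]=x;W[1,2]=y
        try: cc,W=cv2.findTransformECC(t,n,W,cv2.MOTION_TRANSLATION,(3,100,1e-5)); print('shift px',W[0,2]-x,W[1,2]-y,cc)
        except Exception as e: print(e)
    m=rot([0,0,182.5]); c=np.array([.4531,-.3325,.087])
    print('px per mm (+y base)',(proj(P['side'],[c+m@[0,.084,0]])-proj(P['side'],[c+m@[0,.085,0]])))
if __name__=="__main__":
    shift()
E
python3 trk.py
```

```text
shift px -0.16414642 1.1963043 0.6663269946150249
shift px -0.025028229 1.4186554 0.6798157538181837
OpenCV(4.12.0) /io/opencv/modules/video/src/ecc.cpp:589: error: (-7:Iterations do not converge) The algorithm stopped before its convergence. The correlation is going to be minimized. Images may be uncorrelated or non-overlapped in function 'findTransformECC'

px per mm (+y base) [[-0.21036186 -0.48698633]]
```

Run:
```python
from fit import *
old=cv2.imread("pics/w3_v.png")[:,400:]; old=cv2.resize(old,(100,150),interpolation=cv2.INTER_AREA).astype(int)
new=cv2.imread("pics/side_now.png")[230:380,222:322].astype(int)
for n,i in(('old',old),('new',new)):
    s=i[:,:,2]-i[:,:,0]
    for x in (52,58,64):
        print(n,x+222,'V',i[105:146,x,2].tolist(),'S',s[105:146,x].tolist())
```

```text
old 274 V [205, 218, 217, 195, 164, 151, 150, 150, 151, 150, 150, 150, 149, 149, 148, 148, 147, 147, 146, 146, 142, 131, 126, 122, 121, 127, 155, 174, 179, 180, 181, 170, 141, 134, 122, 106, 102, 114, 122, 123, 122] S [42, 44, 44, 44, 60, 74, 77, 78, 78, 78, 77, 77, 77, 77, 77, 76, 75, 76, 75, 76, 74, 68, 65, 62, 61, 59, 51, 40, 39, 38, 37, 40, 51, 59, 41, 22, 16, 18, 20, 19, 19]
old 280 V [217, 192, 161, 148, 145, 145, 144, 144, 143, 143, 143, 143, 143, 145, 145, 145, 146, 147, 143, 124, 87, 47, 47, 101, 161, 182, 184, 183, 183, 172, 148, 138, 115, 101, 101, 115, 122, 123, 121, 119, 120] S [44, 46, 60, 72, 74, 74, 74, 74, 73, 74, 73, 74, 74, 75, 76, 75, 76, 77, 74, 63, 44, 24, 23, 42, 45, 40, 37, 37, 37, 39, 51, 56, 32, 17, 15, 18, 19, 19, 19, 18, 19]
old 286 V [163, 151, 150, 150, 151, 150, 150, 150, 150, 151, 150, 150, 150, 149, 148, 146, 138, 122, 83, 45, 56, 120, 179, 187, 184, 184, 181, 159, 135, 128, 110, 102, 105, 117, 123, 123, 120, 119, 119, 119, 117] S [62, 75, 77, 76, 78, 78, 77, 77, 77, 77, 77, 77, 78, 76, 76, 75, 70, 62, 42, 22, 26, 44, 43, 38, 37, 37, 38, 44, 53, 47, 2
[... 516 characters left out ...]
 225, 225, 226, 227, 227, 224, 184, 128, 70, 42, 89, 158, 176, 179, 178, 174, 152, 131, 108, 98, 99, 114, 120, 120, 118, 117, 118] S [36, 36, 37, 50, 66, 72, 72, 74, 75, 84, 93, 113, 116, 116, 117, 116, 117, 117, 117, 117, 97, 67, 36, 20, 36, 45, 39, 36, 36, 36, 43, 52, 28, 16, 16, 18, 19, 19, 18, 17, 18]
new 286 V [178, 162, 159, 213, 227, 229, 229, 229, 230, 230, 229, 230, 229, 228, 228, 226, 225, 214, 153, 93, 47, 53, 119, 178, 181, 179, 178, 175, 145, 119, 103, 99, 103, 116, 121, 121, 119, 117, 117, 117, 115] S [38, 52, 75, 111, 117, 117, 117, 117, 119, 118, 118, 118, 117, 117, 117, 116, 116, 111, 80, 47, 23, 28, 46, 41, 38, 37, 36, 37, 46, 42, 22, 15, 16, 18, 19, 19, 19, 19, 18, 18, 19]
```

Request:
drive_tool(
  offset=[
    [0.3, 0, 0.3],
    [0.3, 0, 0.6],
    [0.3, 0, 0.9],
    [0.3, 0, 1.3],
    [0.3, 0, 1.7],
    [0.3, 0, 2.1],
    [0.3, 0, 2.4],
    [0.3, 0, 2.7],
    [0.3, 0, 3],
    [0.3, 0, 3],
  ],
  dr=[
    [0, 0, 0],
    [0, 0, 0],
    [0, 0, 0],
    [0, 0, 0],
    [0, 0, 0],
    [0, 0, 0],
    [0, 0, 0],
    [0, 0, 0],
    [0, 0, 0],
    [0, 0, 0],
  ],
)

```text
t: 28.55
tcp_pos: [0.4522, -0.307, 0.1273]
orientation: [179.9, -0.0, 92.5]
ft_force: [1.1, 2.3, -1.8]
opening: 0.0597
grip_force: 25.0
```

Request:
drive_tool(
  offset=[
    [0, 0, 0.2],
    [0, 0, 0.4],
    [0, 0, 0.6],
    [0, 0, 0.8],
    [0, 0, 1],
    [0, 0, 1.2],
    [0, 0, 1.4],
    [0, 0, 1.4],
    [0, 0, 1.4],
    [0, 0, 1.4],
  ],
  dr=[
    [0, 0, 0],
    [0, 0, 0],
    [0, 0, 0],
    [0, 0, 0],
    [0, 0, 0],
    [0, 0, 0],
    [0, 0, 0],
    [0, 0, 0],
    [0, 0, 0],
    [0, 0, 0],
  ],
)

```text
t: 29.55
tcp_pos: [0.4523, -0.3069, 0.127]
orientation: [179.9, -0.0, 92.5]
ft_force: [-2.3, 4.4, 7.3]
opening: 0.0598
grip_force: 25.0
```

Request:
drive_tool(
  offset=[
    [0, 0, -0.5],
    [0, 0, -1],
    [0, 0, -1],
    [0, 0, -1],
    [0, 0, -1],
    [0, 0, -1],
    [0, 0, -1],
    [0, 0, -1],
    [0, 0, -1],
    [0, 0, -1],
  ],
  dr=[
    [0, 0, 0],
    [0, 0, 0],
    [0, 0, 0],
    [0, 0, 0],
    [0, 0, 0],
    [0, 0, 0],
    [0, 0, 0],
    [0, 0, 0],
    [0, 0, 0],
    [0, 0, 0],
  ],
)

```text
t: 30.55
tcp_pos: [0.4523, -0.307, 0.127]
orientation: [179.9, -0.0, 92.5]
ft_force: [-0.2, 3.6, 1.8]
opening: 0.0598
grip_force: 25.0
```

Request:
drive_tool(
  offset=[
    [0, 0, 0],
    [0, 0, 0],
    [0, 0, 0],
    [0, 0, 0],
    [0, 0, 0],
    [0, 0, 0],
    [0, 0, 0],
    [0, 0, -1],
    [0, 0, -3],
    [0, 0, -6],
  ],
  dr=[
    [0, 0, 0],
    [0, 0, 0],
    [0, 0, 0],
    [0, 0, 0],
    [0, 0, 0],
    [0, 0, 0],
    [0, 0, 0],
    [0, 0, 0],
    [0, 0, 0],
    [0, 0, 0],
  ],
  jaw=1,
)

```text
t: 31.55
tcp_pos: [0.4521, -0.3069, 0.133]
orientation: [180.0, -0.0, 92.5]
ft_force: [0.6, -0.8, 0.0]
opening: 0.0871
grip_force: 0.0
```

Request:
drive_tool(
  offset=[
    [0, 0, -5],
    [0, 0, -14],
    [0, 0, -26],
    [0, 0, -42],
    [0, 0, -58],
    [0, 0, -75],
    [-20, 0, -85],
    [-50, 0, -90],
    [-85, 0, -92],
    [-120, 0, -92],
  ],
  dr=[
    [0, 0, 0],
    [0, 0, 0],
    [0, 0, 0],
    [0, 0, 0],
    [0, 0, 0],
    [0, 0, 0],
    [0, 0, 0],
    [0, 0, 0],
    [0, 0, 0],
    [0, 0, 0],
  ],
)

```text
t: 32.55
tcp_pos: [0.4582, -0.428, 0.2268]
orientation: [179.8, 0.0, 92.6]
ft_force: [0.5, -0.2, -0.2]
opening: 0.0869
grip_force: 0.0
```

Run:
```python
from fit import *
s=ctrl.state(); print(s['tcp_pos'],s['orientation'],s['joints'].round(1)); go([.457,-.446,.101],rot([180,0,92.5]))
b=camera("side"); p=camera_params("wrist");im=camera("wrist");a=camera("scene")
cv2.imwrite("pics/sideR.png",b);cv2.imwrite("pics/w5.png",im);cv2.imwrite("pics/sceneR.png",a);pickle.dump(p,open("w5.pkl","wb"))
# vertical columns, wrist: predicted positions
mid0=rot([0,0,2.5]); B=np.array([.4519,-.302,.037])
for n,x in dict(basehead_far=(0,85,37),basehead_near=(0,55,37),cart_far=(0,85,125),cart_near=(0,-85,125),midhead_in=(0,-85,87),midhead_out=(0,-115,87)).items():
    print(n,proj(p,[B+mid0@(np.array(x)/1000)]).round(1), proj(P['scene'],[B+mid0@(np.array(x)/1000)]).round(1))
```

```text
[ 0.45817146 -0.42800481  0.22679706] [1.79814129e+02 4.40689263e-02 9.25578696e+01] [  5.3  18.8  44.7  87.9 -13.4  78.7  53.6]
t 32.55 off [-17.8, -2.4, 125.8] dr [0.19, 0.04, 0.06] f [ 0.5 -0.2 -0.2] open 86.9
basehead_far [[258.5 -87.8]] [[174.2 214.1]]
basehead_near [[258.7 -44. ]] [[164.2 219.3]]
cart_far [[ 258.  -175.9]] [[169.9 189.7]]
cart_near [[259.8 141.3]] [[105.2 220.7]]
midhead_in [[259.7 135.1]] [[109.1 231.7]]
midhead_out [[259.9 172.1]] [[ 96.9 237.8]]
```

Run:
```python
from fit import *
im=cv2.imread("pics/w5.png").astype(int)
for u in(245,263,280): print(u,im[120:185:1,u,2].tolist()); 
print((im[120:185,263,2]-im[120:185,263,0]).tolist())
r=cv2.imread("pics/sideR.png").astype(int)
for x in(274,280,286): print(x,r[335:376,x,2].tolist())
```

```text
245 [199, 200, 200, 197, 196, 198, 198, 198, 198, 196, 196, 196, 196, 195, 195, 194, 197, 196, 196, 194, 196, 196, 194, 194, 192, 194, 202, 207, 206, 206, 206, 207, 205, 201, 194, 124, 113, 109, 114, 110, 116, 112, 112, 111, 114, 111, 113, 110, 111, 114, 112, 113, 110, 113, 113, 113, 110, 111, 111, 115, 116, 116, 113, 114, 115]
263 [202, 200, 201, 199, 198, 199, 199, 198, 199, 198, 198, 199, 196, 197, 199, 196, 195, 197, 196, 195, 194, 196, 196, 196, 193, 191, 171, 198, 201, 200, 200, 201, 200, 201, 202, 202, 200, 199, 199, 201, 201, 200, 202, 201, 202, 203, 202, 203, 202, 200, 199, 193, 146, 138, 131, 122, 119, 115, 115, 111, 109, 108, 110, 114, 116]
280 [198, 200, 200, 198, 198, 195, 196, 197, 199, 198, 198, 198, 198, 195, 196, 197, 194, 194, 195, 196, 195, 195, 194, 193, 197, 193, 201, 205, 205, 205, 205, 205, 204, 206, 204, 206, 205, 204, 205, 205, 206, 203, 207, 206, 206, 206, 205, 207, 206, 207, 206, 226, 221, 153, 146, 190, 192, 195, 194, 193, 193, 194, 188, 129, 121]
[105, 106, 105, 104, 104, 104, 104, 103, 103, 103, 105, 104, 105, 106, 108, 105, 105, 105, 104, 104, 104, 105, 106, 104, 105, 103, 91, 104, 107, 104, 106, 106, 105, 103, 105, 105, 105, 105, 106, 106, 105, 106, 108, 107, 107, 105, 105, 105, 106, 107, 105, 104, 80, 74, 59, 23, 20, 19, 17, 17, 19, 18, 18, 18, 19]
274 [44, 44, 43, 43, 42, 39, 37, 37, 40, 60, 111, 125, 125, 125, 125, 125, 124, 124, 123, 123, 123, 121, 121, 123, 121, 120, 125, 147, 165, 174, 177, 178, 176, 147, 119, 106, 103, 104, 121, 128, 128]
280 [89, 99, 157, 152, 139, 189, 207, 209, 209, 209, 209, 205, 165, 132, 123, 124, 123, 124, 125, 124, 119, 85, 46, 42, 99, 150, 174, 181, 183, 187, 180, 142, 111, 103, 103, 107, 122, 127, 126, 124, 124]
286 [154, 141, 139, 195, 216, 219, 218, 218, 219, 219, 219, 219, 215, 175, 139, 128, 124, 123, 119, 83, 43, 58, 125, 173, 184, 183, 183, 187, 161, 128, 109, 106, 108, 123, 129, 129, 125, 125, 124, 123, 122]
```

Request:
drive_tool(
  offset=[
    [-10, -2, 0],
    [-18, -2, 5],
    [-18, -2, 20],
    [-18, -2, 40],
    [-18, -2, 60],
    [-18, -2, 80],
    [-18, -2, 98],
    [-18, -2, 112],
    [-18, -2, 121],
    [-18, -2, 126],
  ],
  dr=[
    [0, 0, 0],
    [0.1, 0, 0],
    [0.1, 0, 0],
    [0.1, 0, 0],
    [0.1, 0, 0],
    [0.1, 0, 0],
    [0.1, 0, 0],
    [0.1, 0, 0],
    [0.1, 0, 0],
    [0.1, 0, 0],
  ],
  jaw=0.3,
)

```text
t: 33.7
tcp_pos: [0.456, -0.4443, 0.0978]
orientation: [-179.9, -0.1, 92.5]
ft_force: [1.2, -0.1, 0.6]
opening: 0.027
grip_force: 0.0
```

Run:
```python
from fit import *
go([.4568,-.430,.101],rot([180,0,92.5]))
```

```text
t 33.7 off [14.3, 1.4, -3.1] dr [-0.09, -0.06, -0.02] f [ 1.2 -0.1  0.6] open 27.0
```

Request:
drive_tool(
  offset=[
    [2, 1, -2],
    [4, 1, -3],
    [6, 1, -3],
    [8, 1, -3],
    [10, 1, -3],
    [12, 1, -3],
    [13, 1, -3],
    [14, 1, -3],
    [14, 1, -3],
    [14, 1, -3],
  ],
  dr=[
    [0, 0, 0],
    [0, 0, 0],
    [0, 0, 0],
    [0, 0, 0],
    [0, 0, 0],
    [0, 0, 0],
    [0, 0, 0],
    [0, 0, 0],
    [0, 0, 0],
    [0, 0, 0],
  ],
)

```text
t: 34.7
tcp_pos: [0.4566, -0.431, 0.1019]
orientation: [-180.0, -0.0, 92.5]
ft_force: [-0.2, 0.3, -0.4]
opening: 0.0264
grip_force: 0.2
```

Request:
drive_tool(
  offset=[
    [0.3, 0, 0],
    [0.6, 0, 0],
    [0.9, 0, 0],
    [1.2, 0, 0],
    [1.5, 0, 0],
    [1.8, 0, 0],
    [2.1, 0, 0],
    [2.4, 0, 0],
    [2.7, 0, 0],
    [3, 0, 0],
  ],
  dr=[
    [0, 0, 0],
    [0, 0, 0],
    [0, 0, 0],
    [0, 0, 0],
    [0, 0, 0],
    [0, 0, 0],
    [0, 0, 0],
    [0, 0, 0],
    [0, 0, 0],
    [0, 0, 0],
  ],
)

```text
t: 35.7
tcp_pos: [0.4562, -0.4291, 0.1021]
orientation: [-180.0, 0.1, 92.4]
ft_force: [-0.3, -5.6, -0.6]
opening: 0.0261
grip_force: 2.9
```

Request:
drive_tool(
  offset=[
    [0.2, 0, 0],
    [0.4, 0, 0],
    [0.6, 0, 0],
    [0.8, 0, 0],
    [1, 0, 0],
    [1.2, 0, 0],
    [1.4, 0, 0],
    [1.4, 0, 0],
    [1.4, 0, 0],
    [1.4, 0, 0],
  ],
  dr=[
    [0, 0, 0],
    [0, 0, 0],
    [0, 0, 0],
    [0, 0, 0],
    [0, 0, 0],
    [0, 0, 0],
    [0, 0, 0],
    [0, 0, 0],
    [0, 0, 0],
    [0, 0, 0],
  ],
)

```text
t: 36.7
tcp_pos: [0.4561, -0.429, 0.1026]
orientation: [-180.0, 0.2, 92.4]
ft_force: [-0.0, -8.4, -0.3]
opening: 0.0261
grip_force: 3.7
```

Request:
drive_tool(
  offset=[
    [-2, 0, 0],
    [-4, 0, 0],
    [-7, 0, 0],
    [-11, 0, 0],
    [-16, 0, 0],
    [-20, 0, -8],
    [-22, 0, -25],
    [-22, 0, -50],
    [-22, 0, -80],
    [-22, 0, -115],
  ],
  dr=[
    [0, 0, 0],
    [0, 0, 0],
    [0, 0, 0],
    [0, 0, 0],
    [0, 0, 0],
    [0, 0, 0],
    [0, 0, 0],
    [0, 0, 0],
    [0, 0, 0],
    [0, 0, 0],
  ],
)

```text
t: 37.7
tcp_pos: [0.4569, -0.4483, 0.2179]
orientation: [-179.9, -0.1, 92.4]
ft_force: [0.5, -0.4, 0.3]
opening: 0.0262
grip_force: 0.0
```

Run:
```python
from fit import *
s=ctrl.state();p=camera_params("wrist");im=camera("wrist").astype(int);r=camera("side").astype(int);a=camera("scene").astype(int)
cv2.imwrite("pics/w6.png",im);cv2.imwrite("pics/sideE.png",r);cv2.imwrite("pics/sceneE.png",a)
print(s['t'],s['tcp_pos'])
mid0=rot([0,0,2.5]); B=np.array([.4519,-.302,.037])
q=lambda x:proj(p,[B+mid0@(np.array(x)/1000)])[0].round(1)
print('cart_near',q((0,-85,125)),'mid_out',q((0,-115,87)), 'cartL/R',q((-30,-80,125)),q((30,-80,125)),'mid L/R',q((-30,-100,87)),q((30,-100,87)))
print(im[100:190,263,2].tolist())
for k in ((0,-80,125),(0,-100,87)):
    v=int(q(k)[1]); x=im[v,:,2]-im[v,:,0]; i=np.where(x[150:380]>55)[0]+150; print(v,i.min(),i.max())
for x in(280,286): print(x,r[335:370,x,2].tolist())
```

```text
37.7 [ 0.45694039 -0.44833797  0.21785759]
cart_near [259.4 121.9] mid_out [259.5 157.9] cartL/R [212.7 114.1] [306.  113.9] mid L/R [220.6 138.7] [298.4 138.5]
[230, 231, 231, 230, 230, 232, 230, 231, 230, 229, 230, 229, 230, 230, 228, 229, 229, 230, 229, 230, 229, 230, 230, 218, 149, 223, 229, 229, 230, 229, 230, 230, 228, 229, 230, 230, 229, 230, 230, 229, 230, 230, 229, 230, 230, 229, 230, 230, 229, 230, 231, 229, 231, 230, 229, 230, 230, 229, 226, 220, 221, 209, 144, 131, 132, 138, 145, 143, 143, 141, 132, 132, 129, 130, 133, 134, 140, 140, 138, 133, 134, 134, 135, 138, 140, 138, 143, 138, 140, 142]
114 214 310
138 223 299
280 [26, 24, 23, 23, 32, 39, 38, 54, 68, 60, 109, 134, 133, 110, 95, 92, 93, 86, 88, 106, 88, 48, 49, 110, 151, 172, 177, 177, 177, 169, 142, 140, 115, 102, 100]
286 [19, 23, 35, 37, 39, 63, 111, 78, 48, 42, 42, 41, 43, 42, 43, 43, 43, 42, 38, 37, 36, 50, 110, 164, 176, 177, 176, 153, 136, 133, 112, 103, 104, 103, 105][ WARN:0@4.006] global loadsave.cpp:1063 imwrite_ Unsupported depth image for selected encoder is fallbacked to CV_8U.
```

Run:
```python
from fit import *
for n,lo in(("w5",125),("w6",105)):
    im=cv2.imread(f"pics/{n}.png").astype(int); sat=im[:,:,2]-im[:,:,0]
    for u in(240,250,270,285): 
        print(n,u,'edges dV:',[(lo+i,int(d)) for i,d in enumerate(np.diff(im[lo:190,u,2])) if abs(d)>9],'sat end',lo+np.where(sat[lo:200,u]>55)[0].max())
```

```text
w5 240 edges dV: [(147, -52), (148, -10), (149, -17)] sat end 173
w5 250 edges dV: [(158, -10), (159, -65), (160, -10)] sat end 173
w5 270 edges dV: [(145, -15), (146, 27), (172, -50), (173, -14), (174, -21)] sat end 174
w5 285 edges dV: [(145, 11), (170, 20), (172, -63), (174, 30)] sat end 174
w6 240 edges dV: [(146, -74), (147, -16)] sat end 157
w6 250 edges dV: [(108, -11), (123, -72), (124, 76), (157, -40), (158, -46)] sat end 158
w6 270 edges dV: [(123, -72), (124, 79), (157, -36), (158, -52)] sat end 158
w6 285 edges dV: [(123, -56), (124, -11), (125, 72), (157, -38), (158, -46)] sat end 158
```

```bash
python3 -c "
from rig import ctrl
print(ctrl.finish_job())"
```

```text
the job is handed in; nothing more can be done
None
```

The stepped stack is built and handed in at about 38 s: by force and camera readings the second tray is snug against the base head, the carton is snug against the second tray's head, and the long sides are in line. The carton had nudged the tray by a millimetre or two, so I pushed both back together before finishing; no bystander was moved on purpose and the robot was clear of the stack.

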